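Hang the pipette on the charging carousel

ROBOT

A 7-joint arm with a two-finger parallel gripper is mounted at the origin on a cart in front of the work surface, level with it; the furniture and walls round the work are solid. World frame = base frame: x ahead of the robot, y to its left, z up, the work surface at z = 0. Lengths are in m, angles in degrees, forces in N, time in s.
With the tool pointing down it reaches from about 0.425 to 0.875 m from the base axis. Payload 4.7 kg.
Tool frame: the origin (TCP) lies midway between the tips of the shut fingers; the grasp point (between the pads) lies 19 mm behind it; z points along the fingers, y is the line along which they close (so a half turn about z gives the same grasp; the last joint's range is limited). The gripper opens to 87 mm and grips with 3 to 60 N. Pads are 19 mm wide; open, the fingers measure 117 mm over their backs; the gripper's body (75 mm by 190 mm) begins 51 mm behind the grasp point.
Start: joints at [-69.265, 18.392, -4.016, 83.108, 1.295, 78.541, -3.26], TCP at [0.222, 0.611, 0.223] pointing down, gripper open.
Joint ranges: [-163.93, 163.93], [-17.29, 119.83], [-79.2, 71.16], [3.27, 140.29], [-89.18, 269.18], [5.43, 117.66], [-154.24, 154.24]. Speed limits (degrees/s): [147.25, 147.25, 180, 180, 180, 180, 180].

INTERFACE

Orientations are given as [roll, pitch, yaw] about the fixed x, y, z axes, in that order (R = Rz(yaw) Ry(pitch) Rx(roll)).
In Python, from cell import env, viewer, boxes_of, masks_of gives the robot as it stands. The module is installed in compiled form; this text tells all that it offers.
- The arm moves only by the tool apply_moves, never from a script. Its argument "moves" is a list of rows, each a list of 7 numbers: the shift along the tool's x, y, z scaled (see below), then the turn, a rotation vector about the tool's x, y, z scaled (see below), then the opening, from 0 (shut) to 1 (fully open). A call has 1 to 20 rows; each row is the pose to reach, as a shift and turn from the pose commanded when the call began, along the tool's axes at that moment; what a row does not reach only later rows make up. The controller multiplies each number of a shift by 0.2 m and each number of a turn by 1.5 rad. A row lasts 1/10 s, in which the tool goes at most 50 mm and 8.59 degrees, less where a joint would pass 70% of its speed; a pose out of reach is approached as far as the arm can. A call with a number of a shift or a turn outside -1 to 1 is refused whole. A call with a gripper value outside its range is refused whole. The fingers move at their own pace and stop on an object; "grip_force" is the grip in N (left out, the last holds). Time passes only in rows, so rows that repeat a pose let the fingers close. It gives the time, the measured TCP pose, the force, the opening and the grip force at its end, in the units of the state.
- env.get_obs(): the state, without advancing time (a new reading comes with each control period).
- viewer.read_camera(name): name is "scene" or "top" or "wrist"; returns the picture (420x560x3 uint8, red, green, blue); there is no depth.
- viewer.get_calibration(name): a dict with "fov_y" (degrees; the focal length in pixels is half the picture's height over the tangent of half this angle, whatever the lens; pixels are square), "cx", "cy" (the principal point, pixels), "position" and "orientation" of the camera in the world. Camera axes: x right, y up, looking along -z (the intrinsics and any distortion apply to the point x, -y, -z); pixel columns grow to the right and rows downward; lengths in m; the calibration is good to about 2 mm. A picture is of the moment at which its call begins: read the wrist's pose just before it. get_calibration takes no time and is no camera call; for the wrist camera it gives the pose at the moment of the call.
- env.sign_off(): hands the job in; it is judged then, once.
Trained networks look in the newest picture that a camera, given by its name, has taken for a name from the list of things; names that differ only in an ending like _2 or _b are one class to them, and where a whole thing is asked for, a point or a joint stands for the part that bears it (a point fixed in the world has none). Each returns a list of dicts, best first, with "conf" (0 to 1); they miss things now and then, are a little off and sometimes report something else, mostly with a low value. They report only what shows in the picture. A call takes as long as a camera call.
- boxes_of(camera, target): "location" ([column, row] in pixels, amid what is visible of it).
- masks_of(camera, target): "pixels" (420x560 bool, what is visible of it) and "location" ([column, row] in pixels, amid what is visible of it).
The state is a dict: "time_s": time; "qpos": joint angles; "joint_velocities": joint speeds; "effort": joint torques, N m; "tool_pos": TCP position; "tool_rot": TCP orientation; "force": force on the tool from outside, world axes, zero at the start; "wrist_torque": the same for the moment, N m; "grip_width": finger opening in m; "grasp_force": force on a finger pad.
Only numpy, scipy, OpenCV 4.12 (cv2) and the standard library are available. Lean on these libraries where they do the work, as an engineer would, in place of code of your own. Each camera call takes 0.05 s, during which the arm holds its last target. There are 200 camera calls.

TASK

The pipette still stands on its single bench rest. Turn the charging carousel by the hexagonal grip on top until its one empty place clicks in at the front, over the panel of the base. Then take the pipette off the rest, hang it by its finger hook in that empty place and press it down gently until it clicks fully home, let go of it, and leave the things around as they are.

Things in the scene. Friction and masses are not known exactly. Their poses are not given: they have to be found in the camera images.
- carousel: Fixed charging carousel: white round base (214 mm across), front panel with a row of lamps on its own -x side, column, turning head, five cradles 72 degrees apart at 92 mm radius; four hold a fixed pipette (tops 56 mm above the lip), one is empty. Origin: on the bench, on the turning axis, z up. Head height is NOT measured: see front_place. Left of it stands an electrode stand, rod 310 mm high.
- turntable (a joint): Head angle, rad, counter-clockwise from above; 0 (or 6.283) when the empty place is at the front. Light friction (0.04 N m), stays where it is left; clicks into a stop every 72 degrees (1.257 rad), about 0.25 N m to leave it; within some 5 degrees of a stop the spring draws it in.
- turn_grip (a point): Point on the turning axis at the middle of the grey hexagonal grip on top (fixed to the base, at nominal height 240 mm; the true middle is 40 mm above the lips). Grip: 40 mm across flats, 46 mm over corners, 30 mm high. Its flats face the directions carousel yaw + turntable angle + multiples of 60 degrees.
- front_place (a point): Fixed to the base, on the long axis of a pipette that hangs in the front place: 92 mm from the turning axis, at the nominal lip height of 200 mm. The true lip height is anywhere from 188 to 212 mm, the same for all cradles, and must be felt. A pipette hung there has the carousel's yaw.
- front_pocket (a point): Fixed to the base, mouth of the front place's pocket at nominal lip height, 26 mm behind front_place. Pocket: 9 mm deep behind a 6 mm rounded lip, 19 mm wide between guides, back flared open. The hook's tongue goes straight down into it, the handle staying outside the lip. Home, the hook rests on the lip: a firm stop (about 8 N/mm).
- charge_pin (a joint): Sprung contact pin in the empty pocket's floor, m: 0 while empty, about 0.006 when the pipette is fully home; moves over the last 6 mm. Above it two sprung rollers clip the tongue: from 12 to 4 mm above home they resist with 3 to 8 N, then let it through to the lip; it stays there by itself. Pressing harder than about 20 N damages it.
- pipette: White electronic pipette, upright, 0.16 to 0.26 kg, 221 mm long. Origin: nozzle tip at the bottom, z up. Handle: rounded block 28 mm along own x, 26 mm along own y, 94 to 205 mm above the origin. Grey finger hook to own +x: arm 14 mm wide, underside 165 mm above the origin, reaches 31 mm from the axis.
- pipette_grip (a point): Point on the pipette's axis 190 mm above its origin, middle of the free upper handle (175 to 203 mm), to be held from above by its two flat sides (own +y and -y, 26 mm apart). A button stands 31 mm above this point.
- pipette_tongue (a point): Lower end of the tongue of the finger hook, 26 mm below the hook's underside, 26 mm to own +x of the axis. Tongue: 6 mm thick along x, 8 mm wide with a round end 14 mm wide; 9 mm gap between it and the handle.
- bench_rest: Fixed single rest: round white foot 84 mm across, steel rod at its own +x side, open cradle with the same lip and pocket but no clip, lip top 200 mm above the bench. Origin: centre of the underside, below the hung pipette's axis; same yaw as that pipette. The pipette comes out straight up, free after 27 mm; then move it away from the rod (own -x), as the handle still stands before the lip.
- beaker_blue: Glass beaker with blue content, 62x68x84 mm, loose bystander; origin: centre of its underside.
- petri: Flat round dish, 61 mm across, 14 mm high, loose bystander; origin: centre of its underside.
- jar_amber: Brown glass bottle with black cap, 45 mm across, 87 mm high, loose bystander right of the bench rest; origin: centre of its underside.

How it is judged (in metres and radians):
On the way, in this order (a step that is already met when the one before it is completed fails the run):
1. the empty place is turned to the front and rests there ((value of joint turntable between -0.1 and 0.1 rad or value of joint turntable between 6.183 and 6.383 rad) and velocity of joint turntable between -0.05 and 0.05 rad/s), for 0.3 s.
2. the pipette is off its rest (horizontal distance between pipette and bench_rest above 0.06 m), for 0.1 s.
At the end, for the whole second after the job is handed in: The empty place is at the front (within 0.1 rad), the pipette hangs in it upright (within 0.1 rad, its tip within 20 mm of the front place's axis) and fully home (contact pin pressed at least 4.2 of 6 mm), released and at rest (all of step 1 and value of joint charge_pin above 0.0042 m and horizontal distance between pipette and front_place below 0.02 m and angle between pipette's own z axis and vertical below 0.1 rad and linear speed of pipette below 0.02 m/s); the robot touches nothing.
It fails at once if the pipette is forced against the carousel (contact forces, clip and side contacts included, over 35 N) (contact force between pipette and carousel above 35 N).
It fails at once if the pipette is dropped or laid over (angle between pipette's own z axis and vertical above 0.6 rad or height (world z) of pipette below 0.008 m).
It fails at once if a bystander (beaker, dish or brown bottle) is pushed more than 30 mm away (distance of any of beaker_blue, petri, jar_amber from where it was at the start of the episode above 0.03 m).
It also fails if it takes over 72 s, if anything falls off the work surface, if the arm or the gripper's body presses on something with over 40 N, if the wrist force passes 120 N, or if a joint passes its speed limit or range.

## Working session

There is one attempt and no reset: what is moved stays moved. The work goes in short steps, Python scripts to look and compute and a tool call to move; the robot and the scene stay as the last step left them, time stands still between calls to the robot, and variables do not carry over. Pictures are saved under pics/ and viewed, at most 13 in all, crops included, and the job is handed in when it is done.

Besides the shell and the picture viewer there is one more tool, called after "Emit:" in YAML: its name, and indented under it one key for each argument. apply_moves: Moves the arm, as the interface text tells. Shifts and turns lie within -1 to 1; 1 stands for 0.2 m of shift or 1.5 rad of turn. Its arguments: {"type":"object","properties":{"moves":{"type":"array","items":{"type":"array","items":{"type":"number","minimum":-1,"maximum":1}}},"grip_force":{"type":"number"}},"required":["moves"]}

```bash
mkdir -p pics; cat > h.py <<'E'
from cell import env, viewer, boxes_of, masks_of
import numpy as np, cv2
from scipy.spatial.transform import Rotation as R
def cam(n):
    c=viewer.get_calibration(n); f=210/np.tan(np.radians(c['fov_y'])/2)
    return c,f
def Rc(c):
    o=np.array(c['orientation'],float)
    if o.shape==(3,3): return o
    return R.from_euler('xyz',o,degrees=True).as_matrix() if o.size==3 else R.from_quat(o).as_matrix()
def proj(n,P,c=None):
    c0,f=cam(n); c=c or c0
    p=(np.atleast_2d(P)-np.array(c['position']))@Rc(c)
    return np.c_[c['cx']+f*p[:,0]/-p[:,2], c['cy']+f*p[:,1]/p[:,2]]
def ray(n,uv,c=None):
    c0,f=cam(n); c=c or c0
    d=Rc(c)@np.array([(uv[0]-c['cx'])/f,-(uv[1]-c['cy'])/f,-1])
    return np.array(c['position']),d
def atz(n,uv,z,c=None):
    o,d=ray(n,uv,c); return o+d*(z-o[2])/d[2]
E
python3 - <<'E'
from h import *
for n in ['scene','top']:
    im=viewer.read_camera(n); cv2.imwrite(f'pics/{n}0.png',im[:,:,::-1])
    print(n,viewer.get_calibration(n))
    for t in ['carousel','turn_grip','pipette','bench_rest','beaker_blue','petri','jar_amber','charge_pin']:
        print(t,[(round(b['conf'],2),np.round(b['location'])) for b in boxes_of(n,t)[:4]])
print(env.get_obs())
E
```

```text
scene {'fov_y': 52.322152630959295, 'cx': 282.21295137708057, 'cy': 202.56741757803832, 'position': array([ 0.02577681, -0.74834357,  0.68174812]), 'orientation': array([ 54.07767939,   0.27227759, -42.93182443])}
carousel [(0.84, array([279., 168.])), (0.48, array([286., 281.]))]
turn_grip [(0.73, array([279., 168.]))]
pipette [(0.76, array([276., 223.]))]
bench_rest [(0.84, array([285., 283.])), (0.46, array([276., 225.]))]
beaker_blue [(0.74, array([176., 220.]))]
petri [(0.77, array([228., 273.])), (0.49, array([280., 168.]))]
jar_amber [(0.91, array([363., 330.]))]
charge_pin [(0.61, array([279., 164.]))]
top {'fov_y': 45.291242428919084, 'cx': 279.66067873287034, 'cy': 211.33751159702987, 'position': array([ 0.33757734, -0.30145051,  1.2101022 ]), 'orientation': array([  9.60160748,   3.83735216, -89.21629289])}
carousel [(0.92, array([227., 172.]))]
turn_grip [(0.94, array([230., 170.]))]
pipette [(0.77, array([305., 241.])), (0.38, array([310., 253.]))]
bench_rest [(0.69, array([307., 257.])), (0.37, array([178., 274.]))]
beaker_blue [(0.91, array([176., 277.]))]
petri [(0.73, array([178., 276.])), (0.68, array([262., 276.]))]
jar_amber [(0.9, array([394., 240.]))]
charge_pin []
{'time_s': 0.9, 'qpos': array([-69.26438209,  18.39082121,  -4.01460408,  83.10794763,
         1.29328335,  78.54085613,  -3.25872071]), 'joint_velocities': array([ 0.02841224,  0.02318733,  0.00476614,  0.00489749, -0.1052041 ,
        0.06012378, -0.02569362]), 'effort': array([ 2.10743174e-04, -4.91092944e+01, -4.03237576e-01, -3.12775576e+01,
       -6.38010353e-02,  3.35480575e-02,  2.56570360e-05]), 'tool_pos': array([0.22158168, 0.61108506, 0.22259534]), 'tool_rot': array([1.79994594e+02, 1.55621276e-03, 1.60072706e+02]), 'force': array([-0.33694823, -0.396212  ,  0.31346909]), 'wrist_torque': array([-0.00769066, -0.02187196,  0.01001592]), 'grasp_force': 0.0, 'grip_width': 0.08706133602693096}
```

View pics/scene0.png

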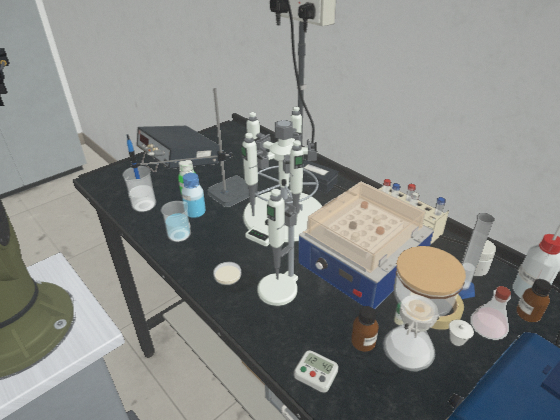

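```bash
python3 - <<'E'
import cv2
im=cv2.imread('pics/top0.png')[80:320,130:450]
cv2.imwrite('pics/top0c.png',cv2.resize(im,(800,600),interpolation=cv2.INTER_CUBIC))
E
```

```text
(no output)
```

View pics/top0c.png

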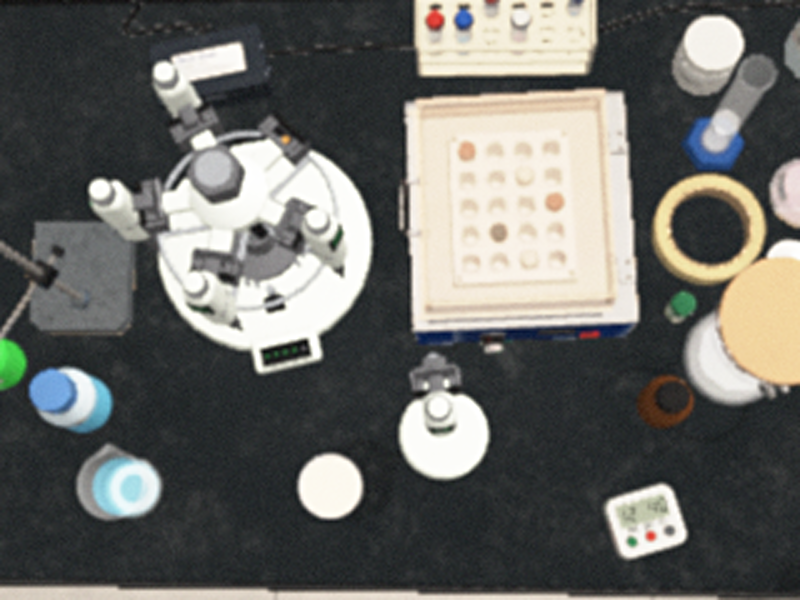

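The scene picture shows the carousel at about (283,200), with the pipette on its rest at (276,235), the jar at (364,330), the beaker at (177,220) and the dish at (228,273). In the top crop, the empty cradle is at the upper right, crop (285,137). The panel is at the bottom, crop (287,352), so the empty place is about two stops from the front.

```bash
python3 - <<'E'
from h import *
import cv2
im=cv2.imread('pics/scene0.png')[80:305,150:450]
cv2.imwrite('pics/scene0c.png',cv2.resize(im,(800,600),interpolation=cv2.INTER_CUBIC))
U=lambda c,z: atz('top',(130+c[0]/2.5,80+c[1]/2.5),z)[:3].round(3)
tops=[(165,72),(102,187),(195,280),(320,217)]
print('tops',[U(t,.256) for t in tops])
print('hex',U((217,168),.255),'empty',U((283,135),.2),'base',U((265,243),.03),U((265,243),.01),'panel',U((287,352),.03))
print('rest foot',U((444,434),.01),'pip top',U((438,405),.256),'rod',U((433,360),.2),'rodstand',U((85,300),.01),U((45,275),.31))
print('dish',U((330,486),.01),'jar',U((667,402),.08),'beaker',U((120,485),.05))
E
```

```text
tops [array([ 0.708, -0.063,  0.256]), array([ 0.612, -0.016,  0.256]), array([ 0.537, -0.094,  0.256]), array([ 0.587, -0.191,  0.256])]
hex [ 0.628 -0.108  0.255] empty [ 0.673 -0.152  0.2  ] base [ 0.62  -0.112  0.03 ] [ 0.625 -0.109  0.01 ] panel [ 0.513 -0.136  0.03 ]
rest foot [ 0.438 -0.286  0.01 ] pip top [ 0.439 -0.285  0.256] rod [ 0.482 -0.279  0.2  ] rodstand [0.568 0.069 0.01 ] [0.529 0.008 0.31 ]
dish [ 0.388 -0.178  0.01 ] jar [ 0.462 -0.485  0.08 ] beaker [0.385 0.014 0.05 ]
```

View pics/scene0c.png

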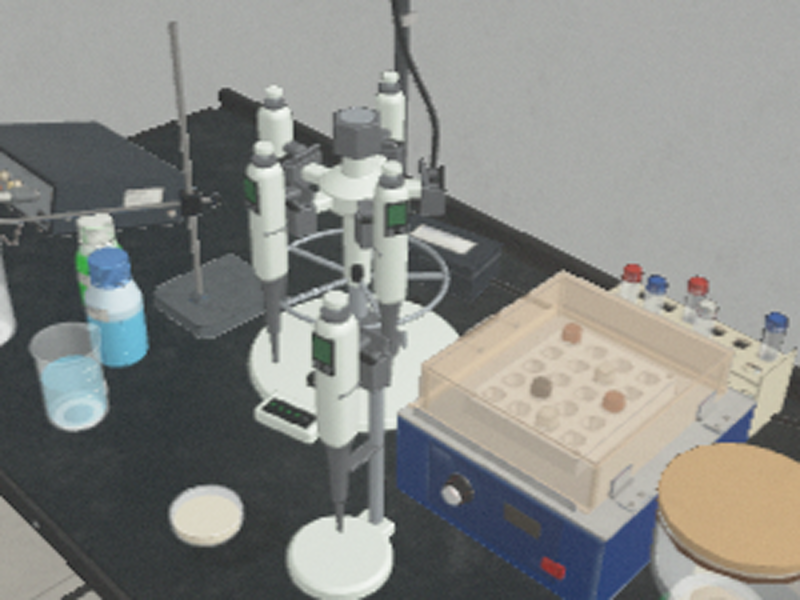

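```bash
cat > fit.py <<'E'
from h import *
from scipy.optimize import least_squares
T=np.array([(165,72),(102,187),(195,280),(320,217),(217,168)])/2.5+[130,80]
S=np.array([(389,75),(274,90),(263,146),(391,167),(358,112)])/2.6667+[150,80]
def pts(p):
    x,y,a,zl=p
    th=a+np.array([1,2,3,4])*np.radians(72)  # place angles, empty at a
    q=np.c_[x+.092*np.cos(th),y+.092*np.sin(th),np.full(4,zl+.056)]
    return np.r_[q,[[x,y,zl+.055]]]
r=least_squares(lambda p:np.r_[(proj('top',pts(p))-T).ravel(),(proj('scene',pts(p))-S).ravel()],[.62,-.11,np.radians(-20),.2])
print(r.x,np.degrees(r.x[2]),r.fun.reshape(-1,2).round(1).tolist())
# rest pipette
t=np.array([438,405])/2.5+[130,80]; s=np.array([336,298])/2.6667+[150,80]
q=least_squares(lambda p:np.r_[(proj('top',p)-t).ravel(),(proj('scene',p)-s).ravel()],[.44,-.285,.256])
print('rest pip top',q.x,q.fun)
# rod of electrode stand
t=np.array([85,300])/2.5+[130,80]; print(atz('top',t,.02))
s=np.array([172,24])/2.6667+[150,80]; o,d=ray('scene',s); 
print('rod top',atz('scene',s,.31), atz('scene',np.array([200,298])/2.6667+[150,80],.02))
E
python3 fit.py
```

```text
[ 0.62437399 -0.10880484 -0.76755062  0.2090178 ] -43.97741116783119 [[0.2, -0.5], [-0.3, 0.6], [-0.0, 0.7], [-0.5, 0.3], [-0.6, 0.3], [0.8, -0.6], [0.0, -0.5], [0.4, -0.3], [0.8, -0.6], [0.0, 1.9]]
rest pip top [ 0.43949639 -0.28465245  0.25524446] [-0.0220172   0.02708048  0.03216593 -0.003333  ]
[0.56575389 0.06564416 0.02      ]
rod top [0.56763399 0.06984582 0.31      ] [0.56605992 0.06694727 0.02      ]
```

```bash
cat >> h.py <<'E'
def rel(pos,yaw=None):
    o=env.get_obs(); M=R.from_euler('xyz',o['tool_rot'],degrees=True)
    d=M.inv().apply(np.array(pos)-o['tool_pos'])/.2
    y=o['tool_rot'][2] if yaw is None else yaw
    rv=(M.inv()*R.from_euler('xyz',[180,0,y],degrees=True)).as_rotvec()/1.5
    print('row',np.round(d,3),np.round(rv,3),'t',o['time_s'])
E
python3 - <<'E'
from h import *
rel([.624,-.109,.38],166)
E
```

```text
row [-3.119 -2.699 -0.787] [ 0.     0.    -0.069] t 0.9
```

View pics/top0.png

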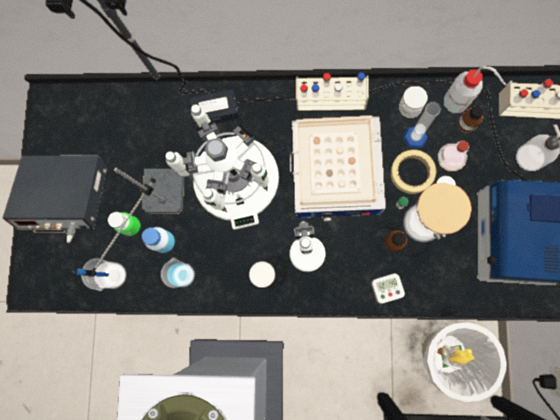

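The full top view shows the tall pole at the back left, (155,78), which is well off my path. The carousel is at about (235,175) and the rest at (307,253).

Emit:
apply_moves:
  moves:
    - [0,0,-0.3,0,0,0,0.65]
    - [0,0,-0.6,0,0,0,0.65]
    - [-0.2,-0.15,-0.8,0,0,0,0.65]
    - [-0.4,-0.3,-0.8,0,0,0,0.65]
    - [-0.6,-0.5,-0.8,0,0,0,0.65]
    - [-0.8,-0.7,-0.8,0,0,-0.03,0.65]

```text
time_s: 1.5
tool_pos: [0.3108, 0.4538, 0.3828]
tool_rot: [179.9, 0.0, 162.7]
force: [1.5, -0.5, 0.0]
grip_width: 0.0572
grasp_force: 0.0
```

Emit:
apply_moves:
  moves:
    - [-0.19,-0.16,0,0,0,0,0.65]
    - [-0.38,-0.33,0,0,0,0,0.65]
    - [-0.57,-0.5,0,0,0,0,0.65]
    - [-0.76,-0.67,0,0,0,0,0.65]
    - [-0.95,-0.82,0,0,0,-0.03,0.65]

```text
time_s: 2.0
tool_pos: [0.442, 0.241, 0.3822]
tool_rot: [179.9, 0.0, 165.3]
force: [0.7, -0.1, -0.9]
grip_width: 0.0569
grasp_force: 0.0
```

Emit:
apply_moves:
  moves:
    - [-0.19,-0.16,0,0,0,0,0.65]
    - [-0.38,-0.33,0,0,0,0,0.65]
    - [-0.57,-0.5,0,0,0,0,0.65]
    - [-0.76,-0.67,0,0,0,0,0.65]
    - [-0.9,-0.8,0,0,0,-0.02,0.65]

```text
time_s: 2.5
tool_pos: [0.5756, 0.0395, 0.382]
tool_rot: [-180.0, 0.1, 166.9]
force: [0.4, -0.3, 0.8]
grip_width: 0.0564
grasp_force: 0.0
```

```bash
python3 - <<'E'
from h import *
rel([.624,-.109,.35],166)
o=env.get_obs(); print(o['tool_pos'],o['tool_rot'],o['qpos'],o['grip_width'])
E
```

```text
row [-0.404 -0.668  0.161] [-0.     0.001  0.01 ] t 2.5
[0.57564294 0.03947233 0.38198722] [-1.79990198e+02  6.56909221e-02  1.66878193e+02] [-30.81273573   7.98752108  27.88140559  78.76026511  -3.70752029
  94.10043298  73.44721227] 0.05643248751447671
```

Emit:
apply_moves:
  moves:
    - [-0.2,-0.33,0.05,0,0,0.01,0.65]
    - [-0.4,-0.66,0.1,0,0,0.01,0.65]
    - [-0.404,-0.668,0.16,0,0,0.01,0.65]
    - [-0.404,-0.668,0.16,0,0,0.01,0.65]

```text
time_s: 2.9
tool_pos: [0.6222, -0.1136, 0.3476]
tool_rot: [-179.7, -0.1, 165.5]
force: [0.2, -0.6, 0.7]
grip_width: 0.0567
grasp_force: 0.0
```

```bash
python3 - <<'E'
from h import *
c=viewer.get_calibration('wrist'); im=viewer.read_camera('wrist')
print(c); p=proj('wrist',[[.624,-.109,.264]],c); print(p)
cv2.imwrite('pics/w1.png',im[:,:,::-1]); rel([.624,-.109,.231],166)
print(env.get_obs()['tool_pos'])
E
```

```text
{'fov_y': 58.48203397556958, 'cx': 284.61921802874616, 'cy': 210.68010133499507, 'position': array([ 0.55331322, -0.09425082,  0.50942939]), 'orientation': array([-14.91121592,   0.2837765 ,  75.47783486])}
[[291.45926446 220.28719026]]
row [-0.005  0.019  0.583] [-0.002 -0.001 -0.005] t 2.95
[ 0.62239485 -0.11199214  0.34766304]
```

View pics/w1.png

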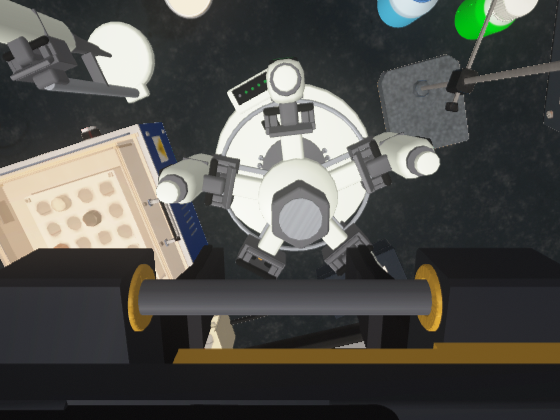

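The wrist view shows the hexagonal grip centred at (300,221), with its flats facing the fingers. The predicted centre was (291,220), so it sits about 3–5 mm off along the closing line. I'll shift and go down.

Emit:
apply_moves:
  moves:
    - [0,0.035,0.2,0,0,-0.005,0.65]
    - [0,0.035,0.4,0,0,-0.005,0.65]
    - [0,0.035,0.583,0,0,-0.005,0.65]
    - [0,0.035,0.583,0,0,-0.005,0.65]

```text
time_s: 3.35
tool_pos: [0.6219, -0.096, 0.2279]
tool_rot: [-180.0, -0.6, 166.7]
force: [-0.4, -0.4, 0.3]
grip_width: 0.0567
grasp_force: 0.0
```

Emit:
apply_moves:
  moves:
    - [0,0,0,0,0,0,0.3]
    - [0,0,0,0,0,0,0.3]
    - [0,0,0,0,0,0,0.3]
    - [0,0,0,0,0,0,0.3]
  grip_force: 15

```text
time_s: 3.75
tool_pos: [0.625, -0.1035, 0.2356]
tool_rot: [-179.8, 0.2, 166.3]
force: [-2.5, -6.0, -0.0]
grip_width: 0.04
grasp_force: 15.0
```

```bash
python3 - <<'E'
from h import *
o=env.get_obs(); print(o)
E
```

```text
{'time_s': 3.75, 'qpos': array([-19.3029077 ,  17.37345741,  32.83640247,  85.90114502,
        -9.23939745,  79.30761203,  90.33600887]), 'joint_velocities': array([ 0.03737398, -0.10299191,  0.02698503, -0.02326336, -0.15062773,
        0.04662756, -0.0092771 ]), 'effort': array([-4.20077249e+00, -4.26826751e+01,  1.56939536e+00, -3.19067752e+01,
       -2.13234141e+00, -5.01257752e-02, -2.59534910e-02]), 'tool_pos': array([ 0.62496407, -0.10352168,  0.23559333]), 'tool_rot': array([-179.76447511,    0.20284122,  166.31303687]), 'force': array([-2.50343890e+00, -5.99883501e+00, -2.95671472e-03]), 'wrist_torque': array([-1.29242893,  0.41173945,  0.01549394]), 'grasp_force': 14.988826200624317, 'grip_width': 0.03998290381052083}
```

Emit:
apply_moves:
  moves:
    - [0,-0.025,0,0,0,0.04,0.3]
    - [0,-0.025,0,0,0,0.1,0.3]
    - [0,-0.025,0,0,0,0.17,0.3]
    - [0,-0.025,0,0,0,0.24,0.3]
    - [0,-0.025,0,0,0,0.31,0.3]
    - [0,-0.025,0,0,0,0.38,0.3]
    - [0,-0.025,0,0,0,0.45,0.3]
    - [0,-0.025,0,0,0,0.52,0.3]
    - [0,-0.025,0,0,0,0.59,0.3]
    - [0,-0.025,0,0,0,0.66,0.3]
    - [0,-0.025,0,0,0,0.72,0.3]
    - [0,-0.025,0,0,0,0.76,0.3]
    - [0,-0.025,0,0,0,0.78,0.3]
    - [0,-0.025,0,0,0,0.78,0.3]

```text
time_s: 5.15
tool_pos: [0.6256, -0.1025, 0.2355]
tool_rot: [179.7, -0.1, 99.6]
force: [1.4, 5.0, 5.0]
grip_width: 0.0401
grasp_force: 14.7
```

```bash
python3 - <<'E'
from h import *
o=env.get_obs(); print(o['tool_pos'],o['tool_rot'],o['force'],o['wrist_torque'],o['grip_width'],o['qpos'])
im=viewer.read_camera('top'); cv2.imwrite('pics/top1.png',cv2.resize(im[80:320,130:450,::-1],(800,600),interpolation=cv2.INTER_CUBIC))
E
```

```text
[ 0.6256156  -0.10252032  0.23551976] [ 1.79701858e+02 -5.56418270e-02  9.95928295e+01] [1.42832157 4.96266491 4.95483916] [ 0.72866461 -0.21835644  0.0243847 ] 0.04006606654294744 [-26.73107245  19.05004847  42.99823383  86.17242039 -13.25287576
  79.67468859  26.61425083]
```

View pics/top1.png

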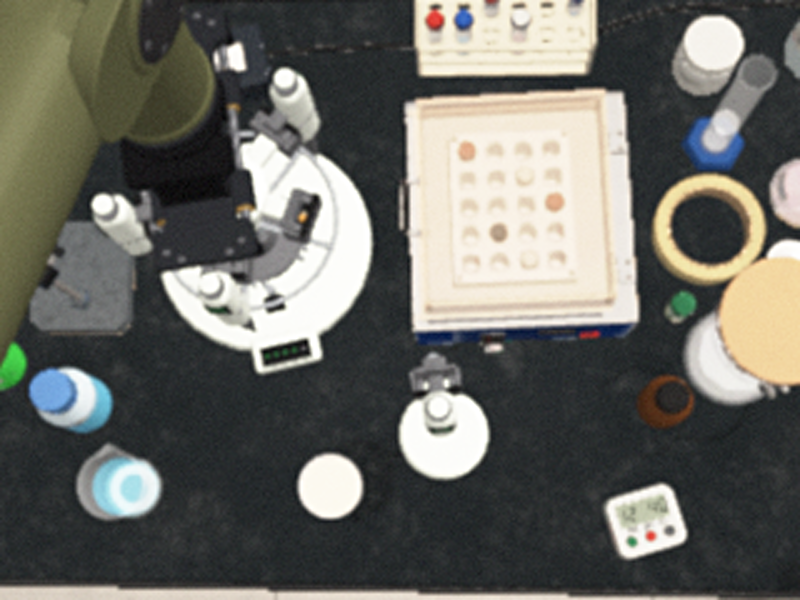

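The empty cradle is now at the right front, crop (300,212), so the head turned with the gripper, about 67°. There are about 55° left.

Emit:
apply_moves:
  moves:
    - [0.01,0,0,0,0,0.05,0.3]
    - [0.01,0,0,0,0,0.12,0.3]
    - [0.01,0,0,0,0,0.19,0.3]
    - [0.01,0,0,0,0,0.26,0.3]
    - [0.01,0,0,0,0,0.33,0.3]
    - [0.01,0,0,0,0,0.4,0.3]
    - [0.01,0,0,0,0,0.47,0.3]
    - [0.01,0,0,0,0,0.54,0.3]
    - [0.01,0,0,0,0,0.6,0.3]
    - [0.01,0,0,0,0,0.64,0.3]
    - [0.01,0,0,0,0,0.65,0.3]
    - [0.01,0,0,0,0,0.65,0.3]

```text
time_s: 6.4
tool_pos: [0.6268, -0.1029, 0.2355]
tool_rot: [179.6, -0.3, 43.7]
force: [7.6, -1.2, 2.3]
grip_width: 0.0409
grasp_force: 14.8
```

```bash
python3 - <<'E'
from h import *
o=env.get_obs(); print(o['tool_pos'],o['tool_rot'],o['force'],o['wrist_torque'],o['qpos'])
E
```

```text
[ 0.62682302 -0.10292225  0.23546504] [179.55927308  -0.28531844  43.68558457] [ 7.55917304 -1.19352981  2.34661533] [-0.20935635 -1.49164624  0.03276782] [-33.69117717  21.51512896  52.94102245  86.45486199 -17.31850957
  80.09371795 -26.16381675]
```

Emit:
apply_moves:
  moves:
    - [0,0,0,0,0,0,0.65]
    - [0,0,0,0,0,0,0.65]
    - [0,0,0,0,0,0,0.65]
    - [0,0,-0.2,0,0,0,0.65]
    - [0,0,-0.4,0,0,0,0.65]
    - [0,0,-0.6,0,0,0,0.65]
    - [0,0,-0.8,0,0,0,0.65]
    - [-0.1,-0.2,-0.8,0,0,0,0.65]

```text
time_s: 7.2
tool_pos: [0.5866, -0.0909, 0.3968]
tool_rot: [179.2, 0.2, 43.3]
force: [-1.7, 2.3, 1.3]
grip_width: 0.0563
grasp_force: 0.0
```

```bash
python3 - <<'E'
from h import *
o=env.get_obs(); print(o['tool_pos'],o['tool_rot'])
c=viewer.get_calibration('wrist'); im=viewer.read_camera('wrist'); print(c['position'],c['orientation'])
np.save('c_w2.npy',c,allow_pickle=True)
cv2.imwrite('pics/w2.png',im[:,:,::-1])
for n in ['top','scene']: cv2.imwrite(f'pics/{n}2.png',viewer.read_camera(n)[:,:,::-1])
E
```

```text
[ 0.5865706  -0.09094612  0.39676654] [179.24287351   0.18556256  43.25953741]
[ 0.63578373 -0.03962765  0.55820717] [-15.17257413  -0.77591103 -46.79106198]
```

View pics/w2.png

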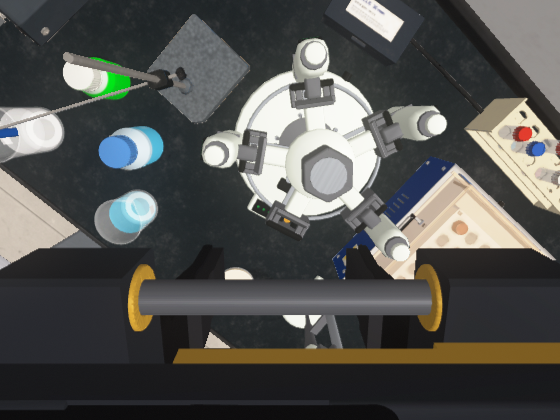

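```bash
cat > fit2.py <<'E'
from h import *
from scipy.optimize import least_squares
c=np.load('c_w2.npy',allow_pickle=True).item()
# order: empty+72k ccw world ; wrist picture
W=np.array([(397,254),(432,123),(313,46),(211,148),(328,174)])
def pts(p,zl=.209):
    x,y,a=p[:3]
    th=a+np.array([1,2,3,4])*np.radians(72)
    q=np.c_[x+.092*np.cos(th),y+.092*np.sin(th),np.full(4,zl+.056)]
    return np.r_[q,[[x,y,zl+.055]]]
for zl in (.205,.209,.213):
    r=least_squares(lambda p:(proj('wrist',pts(p,zl),c)-W).ravel(),[.625,-.105,np.radians(193)])
    print(zl,r.x,np.degrees(r.x[2]),r.fun.reshape(-1,2).round(1).tolist())
print('panel',atz('wrist',(258,208),.03,c),'base',atz('wrist',(310,147),.02,c))
E
python3 fit2.py; python3 - <<'E'
import cv2,numpy as np
a=cv2.imread('pics/top2.png')[100:260,160:330]; b=cv2.imread('pics/scene2.png')[85:270,210:360]
a=cv2.resize(a,(400,376),interpolation=3); b=cv2.resize(b,(400,493),interpolation=3)
o=np.zeros((493,800,3),np.uint8); o[:376,:400]=a; o[:,400:]=b
cv2.imwrite('pics/c2.png',o)
E
```

```text
0.205 [ 0.62520358 -0.09957545  3.38091776] 193.7123182642504 [[-1.0, -2.8], [2.2, 0.1], [1.5, 2.9], [-0.0, 1.2], [-3.0, -2.1]]
0.209 [ 0.62500954 -0.09897281  3.38091306] 193.7120491713982 [[-0.3, -1.4], [3.6, -0.1], [1.2, 1.6], [-1.7, 1.3], [-3.1, -1.6]]
0.213 [ 0.62481329 -0.09837327  3.38090867] 193.71179765858344 [[0.5, 0.1], [5.0, -0.2], [1.0, 0.3], [-3.4, 1.5], [-3.2, -1.1]]
panel [ 0.51280165 -0.11182882  0.03      ] base [ 0.6274246  -0.10702255  0.02      ]
```

View pics/c2.png

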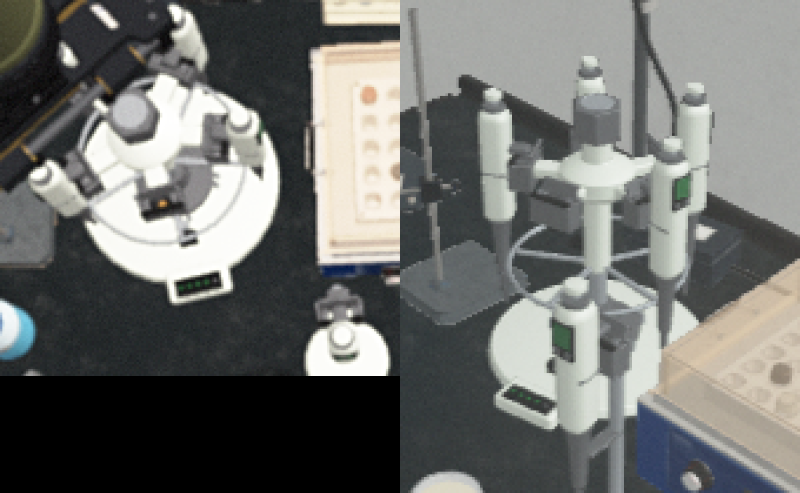

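The composite shows the empty cradle now straight over the panel in both views, and the fit gives 193.7°, which agrees with the panel direction. Next I'll go to the pipette.

```bash
python3 - <<'E'
from h import *
rel([.44,-.281,.36],10)
a=atz('scene',(150+340/2.6667,80+556/2.6667),.008); b=atz('scene',(150+388/2.6667,80+525/2.6667),.008); print(a,b,np.degrees(np.arctan2(*(b-a)[[1,0]])))
E
```

```text
row [-1.178  0.222  0.163] [-0.002 -0.     0.392] t 7.35
[ 0.43986298 -0.28397274  0.008     ] [ 0.49096039 -0.285852    0.008     ] -2.10627458889011
```

Emit:
apply_moves:
  moves:
    - [-0.2,0.04,0,0,0,0.07,0.65]
    - [-0.4,0.08,0.03,0,0,0.15,0.65]
    - [-0.6,0.12,0.06,0,0,0.23,0.65]
    - [-0.8,0.16,0.1,0,0,0.31,0.65]
    - [-0.98,0.2,0.14,0,0,0.39,0.65]
    - [-0.98,0.22,0.16,0,0,0.39,0.65]
    - [-0.98,0.22,0.16,0,0,0.39,0.65]

```text
time_s: 8.05
tool_pos: [0.4691, -0.2547, 0.3605]
tool_rot: [-179.9, 0.0, 10.0]
force: [-0.2, 0.2, -0.6]
grip_width: 0.0564
grasp_force: 0.0
```

```bash
python3 - <<'E'
from h import *
c=viewer.get_calibration('wrist'); im=viewer.read_camera('wrist'); cv2.imwrite('pics/w3.png',im[:,:,::-1])
print(env.get_obs()['tool_pos'],env.get_obs()['tool_rot'],c['position'],c['orientation'])
np.save('c_w3.npy',c,allow_pickle=True)
for t in ['pipette','bench_rest']: print(t,[(round(b['conf'],2),np.round(b['location'])) for b in boxes_of('wrist',t)[:4]])
print(proj('wrist',[[.44,-.281,.256],[.44,-.281,.0]],c)); rel([.44,-.281,.36],10)
E
```

```text
[ 0.47002506 -0.25340822  0.36071081] [-1.79962449e+02  2.47000770e-02  1.01410822e+01] [ 0.53757311 -0.2416523   0.52215716] [-1.49856752e+01  5.45018852e-02 -8.00561658e+01]
pipette [(0.91, array([313., 232.]))]
bench_rest [(0.83, array([300., 180.]))]
[[313.92156306 251.12248273]
 [300.4467793  185.52289041]]
row [-0.177  0.113  0.005] [0.    0.    0.003] t 8.2
```

View pics/w3.png

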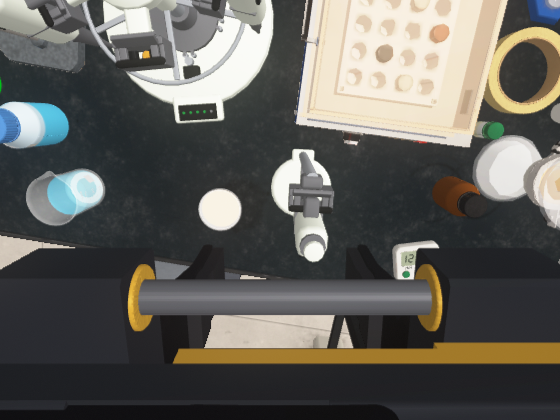

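The pipette's button is at (313,252) and the foot at (300,187), both matching the prediction. The rod's foot notch is at (303,153). The amber jar, (458,197), is clear of the gripper.

```bash
python3 - <<'E'
from h import *
c=np.load('c_w3.npy',allow_pickle=True).item()
A=lambda a,b,z:np.degrees(np.arctan2(*(atz('wrist',b,z,c)-atz('wrist',a,z,c))[[1,0]]))
print('rest foot->notch',A((300.5,186),(303.5,152),.008))
print('panel edge y dir-90',A((222,116),(177,124),.025)-90,A((220,97),(175,104),.03)-90)
# hook bracket: cross bar left/right ends
print('hook bracket',A((332,200),(290,201),.19)-90, A((330,188),(290,190),.2)-90)
print('button',atz('wrist',(313,252),.256,c),'foot',atz('wrist',(300.5,187),.008,c))
im=cv2.imread('pics/w3.png'); 
cv2.imwrite('pics/w3c.png',cv2.resize(im[130:270,240:380],(600,600),interpolation=3))
E
```

```text
rest foot->notch 5.609988248345556
panel edge y dir-90 19.653321982264842 18.357628647940913
hook bracket 11.359310652057204 12.875802029100939
button [ 0.43918455 -0.28044949  0.256     ] foot [ 0.4394473  -0.28085474  0.008     ]
```

View pics/w3c.png

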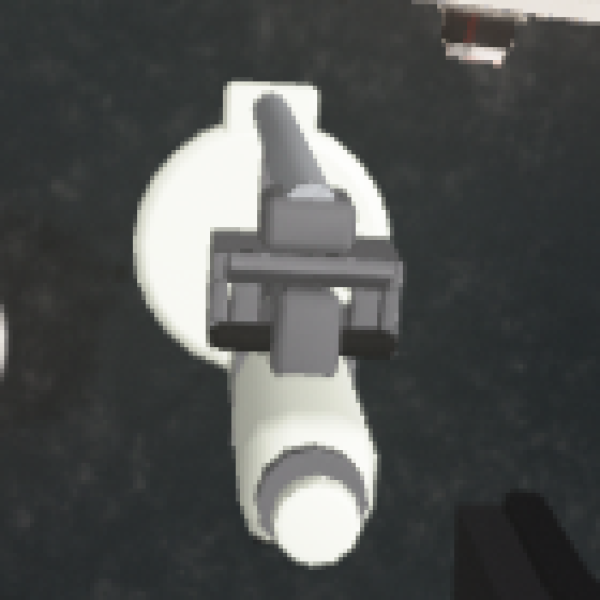

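```bash
python3 - <<'E'
from h import *
c3=np.load('c_w3.npy',allow_pickle=True).item()
for n,f,box,c in [('top','top0.png',(225,210,262,232),None),('wrist','w3.png',(170,92,228,128),c3)]:
    im=cv2.imread('pics/'+f); x0,y0,x1,y1=box
    g=cv2.cvtColor(im[y0:y1,x0:x1],cv2.COLOR_BGR2GRAY)
    hull=cv2.morphologyEx((g>150).astype(np.uint8),cv2.MORPH_OPEN,np.ones((2,2)))
    # dark display inside the white panel: fill the white contours, take the holes
    cnts,h=cv2.findContours(hull,cv2.RETR_CCOMP,cv2.CHAIN_APPROX_NONE)
    for k,q in enumerate(cnts):
        if cv2.contourArea(q)<40: continue
        r=cv2.minAreaRect(q); b=cv2.boxPoints(r)+[x0,y0]
        W=np.array([atz(n,p,.028,c)[:2] for p in b]); e=[W[1]-W[0],W[2]-W[1]]
        l=max(e,key=np.linalg.norm)
        print(n,'hole' if h[0][k][3]>=0 else 'out',cv2.contourArea(q),b.mean(0).round(1),W.mean(0).round(4),'size',[round(np.linalg.norm(v),3) for v in e],'dir',round(np.degrees(np.arctan2(l[1],l[0]))%180-90,1))
E
```

```text
top out 512.0 [243.  219.5] [ 0.517  -0.1317] size [np.float64(0.087), np.float64(0.046)] dir 0.1
top hole 169.0 [244.9 221.5] [ 0.512  -0.1364] size [np.float64(0.051), np.float64(0.022)] dir 14.4
wrist out 1530.5 [198.5 107.5] [ 0.5217 -0.1329] size [np.float64(0.072), np.float64(0.038)] dir 9.9
wrist hole 646.0 [198.4 112.6] [ 0.5156 -0.1334] size [np.float64(0.051), np.float64(0.022)] dir 13.6
```

```bash
python3 - <<'E'
from h import *
rel([.4395,-.2806,.206],7)
E
```

```text
row [-0.178  0.11   0.775] [0.    0.    0.038] t 8.2
```

Emit:
apply_moves:
  moves:
    - [-0.09,0.055,0,0,0,0.02,0.65]
    - [-0.178,0.11,0,0,0,0.038,0.65]
    - [-0.178,0.11,0.05,0,0,0.038,0.65]
    - [-0.178,0.11,0.2,0,0,0.038,0.65]
    - [-0.178,0.11,0.35,0,0,0.038,0.65]
    - [-0.178,0.11,0.5,0,0,0.038,0.65]
    - [-0.178,0.11,0.65,0,0,0.038,0.65]
    - [-0.178,0.11,0.74,0,0,0.038,0.65]
    - [-0.178,0.11,0.775,0,0,0.038,0.65]
    - [-0.178,0.11,0.775,0,0,0.038,0.65]

```text
time_s: 9.2
tool_pos: [0.4388, -0.2807, 0.2052]
tool_rot: [-180.0, 0.1, 6.9]
force: [-0.2, 0.1, -0.3]
grip_width: 0.0562
grasp_force: 0.0
```

Emit:
apply_moves:
  moves:
    - [0,0,0,0,0,0,0.15]
    - [0,0,0,0,0,0,0.15]
    - [0,0,0,0,0,0,0.15]
    - [0,0,0,0,0,0,0.15]
    - [0,0,0,0,0,0,0.15]
    - [0,0,0,0,0,0,0.15]
  grip_force: 25

```text
time_s: 9.8
tool_pos: [0.4388, -0.2818, 0.2064]
tool_rot: [-180.0, -0.0, 6.8]
force: [0.0, 0.4, 2.0]
grip_width: 0.0256
grasp_force: 25.0
```

```bash
python3 - <<'E'
from h import *
o=env.get_obs(); print(o['tool_pos'],o['tool_rot'],o['force'],o['wrist_torque'],o['grip_width'],o['qpos'])
E
```

```text
[ 0.43876005 -0.2818492   0.20636065] [-1.79990990e+02 -3.73050713e-02  6.84012148e+00] [0.01514019 0.44862445 2.04544466] [ 0.04078628  0.19416494 -0.00276437] 0.02558693856553647 [-33.0288506    4.2674244   66.3745471  104.35411281  -4.10019274
  73.94931873 -48.73875417]
```

Emit:
apply_moves:
  moves:
    - [0,0,-0.05,0,0,0,0.15]
    - [0,0,-0.12,0,0,0,0.15]
    - [0,0,-0.2,0,0,0,0.15]
    - [0,0,-0.28,0,0,0,0.15]
    - [0,0,-0.34,0,0,0,0.15]
    - [-0.06,0,-0.35,0,0,0,0.15]
    - [-0.15,0,-0.35,0,0,0,0.15]
    - [-0.2,-0.05,-0.35,0,0,0,0.15]
    - [-0.2,-0.15,-0.35,0,0,0,0.15]
    - [-0.2,-0.25,-0.35,0,0,0,0.15]
    - [-0.2,-0.25,-0.35,0,0,0,0.15]

```text
time_s: 10.9
tool_pos: [0.3931, -0.2344, 0.2765]
tool_rot: [-179.9, -0.1, 7.1]
force: [0.1, 0.2, -2.7]
grip_width: 0.0256
grasp_force: 25.0
```

```bash
python3 - <<'E'
from h import *
o=env.get_obs(); print(o['tool_pos'],o['tool_rot'],o['force'],o['wrist_torque'],o['grip_width'],o['qpos'])
rel([.488,-.137,.275],13.7)
E
```

```text
[ 0.39305443 -0.23438625  0.27649413] [-1.79880727e+02 -6.84398200e-02  7.05186835e+00] [ 0.07706967  0.21673477 -2.71306041] [-0.16133586  0.15641172 -0.00527099] 0.025615927578619045 [-32.74366403 -14.87961874  51.68567277 105.5560835   11.55267576
  83.91121493 -66.19997431]
row [ 0.531 -0.425  0.009] [-0.001 -0.001 -0.077] t 10.9
```

Emit:
apply_moves:
  moves:
    - [0.1,-0.08,0,0,0,-0.015,0.15]
    - [0.2,-0.16,0,0,0,-0.03,0.15]
    - [0.3,-0.24,0,0,0,-0.045,0.15]
    - [0.4,-0.32,0,0,0,-0.06,0.15]
    - [0.5,-0.4,0,0,0,-0.077,0.15]
    - [0.531,-0.425,0.01,0,0,-0.077,0.15]
    - [0.531,-0.425,0.01,0,0,-0.077,0.15]
    - [0.531,-0.425,0.01,0,0,-0.077,0.15]

```text
time_s: 11.7
tool_pos: [0.4875, -0.1415, 0.2741]
tool_rot: [180.0, 0.1, 13.3]
force: [0.1, 0.3, -2.3]
grip_width: 0.0258
grasp_force: 25.0
```

```bash
python3 - <<'E'
from h import *
o=env.get_obs(); print(o['tool_pos'],o['tool_rot'],o['force'],o['wrist_torque'],o['qpos'])
c=viewer.get_calibration('wrist'); im=viewer.read_camera('wrist'); cv2.imwrite('pics/w4.png',im[:,:,::-1])
np.save('c_w4.npy',c,allow_pickle=True)
cv2.imwrite('pics/w4c.png',cv2.resize(im[0:300,120:520,::-1],(800,600),interpolation=3))
P=np.array([[.6258,-.1037,.264],[.5364,-.1255,.209],[.5617,-.1193,.209]])
print(proj('wrist',P,c)*1)
rel([.5364,-.1255,.262],13.7)
E
```

```text
[ 0.48746872 -0.14147063  0.27407698] [1.79957753e+02 5.86462911e-02 1.33414190e+01] [ 0.10784131  0.30629009 -2.30959292] [-0.0909833   0.215516   -0.04439618] [-39.34003121  -2.64277626  51.56757469  99.90194912   2.15546025
  81.78195774 -64.77022605]
[[275.0584617  -84.34458148]
 [279.39052555 142.2197821 ]
 [278.84514694  96.60364857]]
row [ 0.257 -0.022  0.061] [ 0.     0.    -0.005] t 11.75
```

View pics/w4c.png

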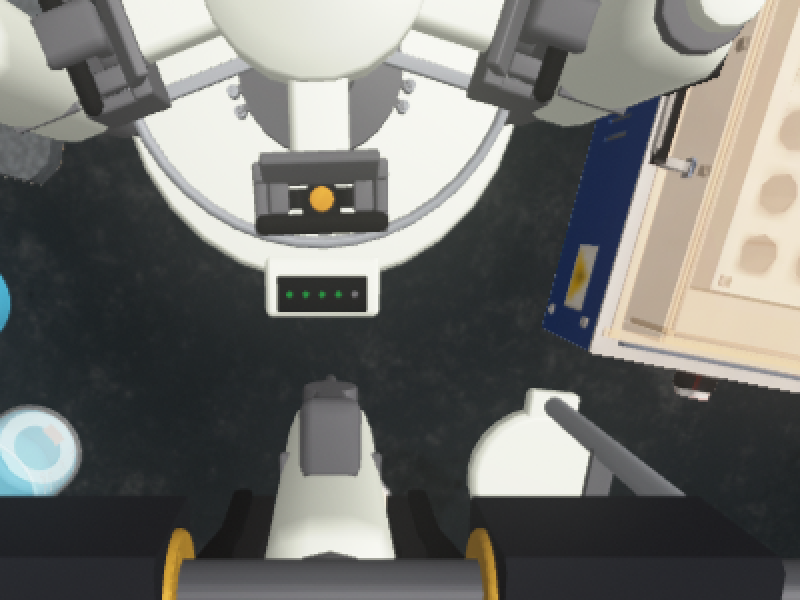

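The crop shows the cradle with the gold pin at (322,198) and the held hook at (331,440). They are lined up to within a few mm, and all four neighbouring pipettes are clear. Next I'll move over the pocket with a small correction.

Emit:
apply_moves:
  moves:
    - [0,-0.018,0.03,0,0,-0.008,0.15]
    - [0.06,-0.018,0.06,0,0,-0.01,0.15]
    - [0.13,-0.018,0.06,0,0,-0.01,0.15]
    - [0.2,-0.018,0.06,0,0,-0.01,0.15]
    - [0.252,-0.018,0.06,0,0,-0.01,0.15]
    - [0.252,-0.018,0.06,0,0,-0.01,0.15]
    - [0.252,-0.018,0.06,0,0,-0.01,0.15]
    - [0.252,-0.018,0.06,0,0,-0.01,0.15]

```text
time_s: 12.55
tool_pos: [0.5358, -0.1253, 0.2621]
tool_rot: [-180.0, -0.0, 14.3]
force: [-0.5, -0.7, -2.0]
grip_width: 0.0258
grasp_force: 25.0
```

```bash
python3 - <<'E'
from h import *
o=env.get_obs(); print(o['tool_pos'],o['tool_rot'],o['force'],o['wrist_torque'],o['qpos'])
rel([.5355,-.1262,.244],14.1)
c=viewer.get_calibration('wrist'); im=viewer.read_camera('wrist'); cv2.imwrite('pics/w5.png',im[:,:,::-1])
E
```

```text
[ 0.53576012 -0.12526209  0.26209015] [-1.79964319e+02 -2.35097549e-02  1.42610929e+01] [-0.45805053 -0.68012874 -2.02128114] [-0.13218589  0.15357711 -0.05119054] [-38.13163447   6.40085517  52.90859043  95.65176865  -5.21605385
  80.51305888 -60.27270837]
row [-0.002  0.004  0.09 ] [-0.    -0.     0.002] t 12.55
```

Emit:
apply_moves:
  moves:
    - [0,0.003,0.03,0,0,0,0.15]
    - [0,0.003,0.06,0,0,0,0.15]
    - [0,0.003,0.09,0,0,0,0.15]
    - [0,0.003,0.1,0,0,0,0.15]
    - [0,0.003,0.11,0,0,0,0.15]
    - [0,0.003,0.12,0,0,0,0.15]
    - [0,0.003,0.12,0,0,0,0.15]

```text
time_s: 13.3
tool_pos: [0.5365, -0.1252, 0.2378]
tool_rot: [-180.0, 0.0, 14.3]
force: [0.1, 0.1, -2.3]
grip_width: 0.0258
grasp_force: 25.0
```

Emit:
apply_moves:
  moves:
    - [0,0,0.01,0,0,0,0.15]
    - [0,0,0.02,0,0,0,0.15]
    - [0,0,0.03,0,0,0,0.15]
    - [0,0,0.035,0,0,0,0.15]
    - [0,0,0.035,0,0,0,0.15]

```text
time_s: 13.8
tool_pos: [0.5365, -0.1252, 0.2309]
tool_rot: [-180.0, 0.0, 14.3]
force: [0.2, 0.9, -2.4]
grip_width: 0.0258
grasp_force: 25.0
```

Emit:
apply_moves:
  moves:
    - [0,0,0.01,0,0,0,0.15]
    - [0,0,0.02,0,0,0,0.15]
    - [0,0,0.02,0,0,0,0.15]

```text
time_s: 14.1
tool_pos: [0.5364, -0.1252, 0.2267]
tool_rot: [-180.0, 0.0, 14.3]
force: [-0.8, -0.1, -2.4]
grip_width: 0.0259
grasp_force: 25.0
```

Emit:
apply_moves:
  moves:
    - [0,0,0.01,0,0,0,0.15]
    - [0,0,0.01,0,0,0,0.15]

```text
time_s: 14.3
tool_pos: [0.5368, -0.1256, 0.2253]
tool_rot: [180.0, -0.0, 14.3]
force: [0.6, -0.7, -0.5]
grip_width: 0.0256
grasp_force: 25.0
```

Emit:
apply_moves:
  moves:
    - [0,0,0.01,0,0,0,0.15]
    - [0,0,0.01,0,0,0,0.15]

```text
time_s: 14.5
tool_pos: [0.5369, -0.1255, 0.2234]
tool_rot: [180.0, -0.1, 14.3]
force: [-0.3, -1.0, 2.4]
grip_width: 0.0259
grasp_force: 25.0
```

Emit:
apply_moves:
  moves:
    - [0,0,0.01,0,0,0,0.15]
    - [0,0,0.01,0,0,0,0.15]

```text
time_s: 14.7
tool_pos: [0.5367, -0.1253, 0.2209]
tool_rot: [180.0, -0.0, 14.3]
force: [0.1, -0.6, 1.3]
grip_width: 0.0256
grasp_force: 25.0
```

Emit:
apply_moves:
  moves:
    - [0,0,0.01,0,0,0,0.15]
    - [0,0,0.01,0,0,0,0.15]

```text
time_s: 14.9
tool_pos: [0.5366, -0.1251, 0.2186]
tool_rot: [180.0, 0.0, 14.3]
force: [1.2, 0.1, -1.3]
grip_width: 0.0254
grasp_force: 25.0
```

Emit:
apply_moves:
  moves:
    - [0,0,0.01,0,0,0,0.15]
    - [0,0,0.01,0,0,0,0.15]

```text
time_s: 15.1
tool_pos: [0.5365, -0.1251, 0.2165]
tool_rot: [-180.0, 0.0, 14.3]
force: [1.4, -0.5, -2.7]
grip_width: 0.0258
grasp_force: 25.0
```

Emit:
apply_moves:
  moves:
    - [0,0,0.008,0,0,0,0.15]
    - [0,0,0.008,0,0,0,0.15]

```text
time_s: 15.3
tool_pos: [0.5364, -0.1252, 0.215]
tool_rot: [-180.0, 0.0, 14.3]
force: [1.6, -1.7, -3.2]
grip_width: 0.0259
grasp_force: 25.0
```

Emit:
apply_moves:
  moves:
    - [0,0,0.006,0,0,0,0.15]
    - [0,0,0.006,0,0,0,0.15]

```text
time_s: 15.5
tool_pos: [0.5363, -0.1253, 0.2142]
tool_rot: [-180.0, 0.0, 14.3]
force: [-0.8, -0.6, -0.4]
grip_width: 0.0258
grasp_force: 25.0
```

Emit:
apply_moves:
  moves:
    - [0,0,0.006,0,0,0,0.15]
    - [0,0,0.006,0,0,0,0.15]

```text
time_s: 15.7
tool_pos: [0.5363, -0.1255, 0.2139]
tool_rot: [-180.0, 0.0, 14.3]
force: [-3.0, 0.9, 5.9]
grip_width: 0.0257
grasp_force: 25.0
```

Emit:
apply_moves:
  moves:
    - [0,0,0.006,0,0,0,0.15]
    - [0,0,0.006,0,0,0,0.15]

```text
time_s: 15.9
tool_pos: [0.5364, -0.1256, 0.2138]
tool_rot: [-179.9, -0.0, 14.3]
force: [-5.8, 0.7, 11.9]
grip_width: 0.026
grasp_force: 25.0
```

It hit a firm stop at TCP z = 0.2138, 12 mm below where the clip started to resist, so the pipette is home. I'll relax the push, let go and back off upward.

Emit:
apply_moves:
  moves:
    - [0,0,-0.006,0,0,0,0.15]
    - [0,0,-0.012,0,0,0,0.15]
    - [0,0,-0.012,0,0,0,0.15]
    - [0,0,-0.012,0,0,0,0.6]
    - [0,0,-0.012,0,0,0,0.6]
    - [0,0,-0.012,0,0,0,0.6]
    - [0,0,-0.012,0,0,0,0.6]
    - [0,0,-0.012,0,0,0,0.6]
    - [0,0,-0.06,0,0,0,0.6]
    - [0,0,-0.15,0,0,0,0.6]
    - [0,0,-0.3,0,0,0,0.6]
    - [0,0,-0.5,0,0,0,0.6]
    - [0,0,-0.7,0,0,0,0.6]
    - [-0.2,0,-0.75,0,0,0,0.6]
    - [-0.3,0,-0.75,0,0,0,0.6]
    - [-0.3,0,-0.75,0,0,0,0.6]

```text
time_s: 17.5
tool_pos: [0.477, -0.1422, 0.3635]
tool_rot: [-179.9, -0.2, 14.2]
force: [0.2, -0.2, 1.3]
grip_width: 0.0524
grasp_force: 0.0
```

```bash
python3 - <<'E'
from h import *
o=env.get_obs(); print(o['tool_pos'],o['force'],o['grip_width'],o['time_s'])
c=viewer.get_calibration('wrist'); im=viewer.read_camera('wrist'); cv2.imwrite('pics/w6.png',im[:,:,::-1])
viewer.read_camera('top'); viewer.read_camera('scene')
def det(n): 
    for b in masks_of(n,'pipette')[:6]:
        v,u=np.nonzero(b['pixels']); print(n,round(b['conf'],2),np.round(b['location']),'cols',u.min(),u.max(),'rows',v.min(),v.max())
F=[.5364,-.1255]
for n in ['wrist','top','scene']:
    det(n); print(n,'expected button/tip',proj(n,[F+[.264],F+[.044]]).round(0).tolist())
E
```

```text
[ 0.47697202 -0.1422057   0.36353145] [ 0.20885811 -0.1642208   1.29709888] 0.052398520165664306 17.5
wrist 0.9 [282. 115.] cols 265 299 rows 81 142
wrist expected button/tip [[287.0, 127.0], [286.0, 119.0]]
top 0.49 [229. 200.] cols 226 230 rows 197 206
top expected button/tip [[223.0, 191.0], [240.0, 210.0]]
scene 0.68 [257. 168.] cols 252 270 rows 138 216
scene 0.47 [281. 174.] cols 239 327 rows 106 245
scene expected button/tip [[259.0, 139.0], [262.0, 221.0]]
```

The scene mask puts the pipette hanging in the front place, upright, with its button at the height expected for home (row 138, expected 139). The gripper is clear.

```bash
python3 -c "
from h import *
print(env.sign_off())"
```

```text
the job is handed in; nothing more can be done
None
```

I turned the carousel's empty place to the front and hung the pipette there, pressed to its firm stop, then let go with the gripper clear. The job was handed in at about 18 s, and the sign-off returned no verdict.

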